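# Fit a pump cover on its studs and latch it

## Task

Fit the loose aluminium end cover onto the blue pump in the leaning stand: turn it so that its three holes match the three studs (red plug over the red corner) and slide it down the studs until it sits fully home on the face. Then turn the yellow quarter-turn latch clockwise all the way, until it clicks into its locked position with its tongue over the cover's edge, and let go. Leave the tin, the bearing and the spanner where they are.

Things in the scene. Friction and masses are not known exactly. Their poses are not given: they have to be found in the camera images.
- cover_mid (a point): Loose bare aluminium end cover, 0.3 to 0.6 kg, lying flat, rib up: square plate 114 x 114 x 12 mm with an upright grip rib in the middle, 60 mm long (x) x 22 wide (y) x 36 high, 48 high over all. Through holes of 15 mm diameter at (x, y) = (40, 40), (40, -40), (-40, -40) mm. Point: centre, 24 mm above its underside; z is out of the plate through the rib.
- cover_plug (a point): Red plug on the cover's fourth corner, at cover (x, y) = (-40, 40) mm, where there is no hole: 22 mm across, 6 mm high. Point: the middle of its top, 18 mm above the cover's underside.
- seat (a point): Centre of the blue pump's flat seat face, fixed in a stand; 130 mm above the bench. The face leans 25 degrees: z, its normal and the direction of the studs, points up and back to the robot's side; x runs up the slope, y level to the robot's left. With the cover home the axes of both coincide and cover_mid lies 24 mm out along z. The blue flange is 122 mm in x and runs from y -62 to 142 mm.
- stud (a point): Tip of one of three steel studs, 12 mm diameter, 26 mm tall (top 6 mm tapered), that stand out of the face at seat (x, y) = (40, 40), (40, -40), (-40, -40) mm; this is the one at (40, 40). The fourth corner, (-40, 40), has no stud but a red patch. The holes leave about 1.5 mm of play all round.
- latch_grip (a point): Grip point of the yellow latch handle, on its turning axis, at seat (x, y, z) = (0, 85, 40) mm; the axis is parallel to the studs. The handle is a bar 62 mm long (this point's x) x 16 mm wide (y), from 20.5 to 56.5 mm above the face. The point turns with the latch.
- tongue (a point): Tip of the steel tongue under the handle, 50 mm from the axis along the latch's +x. The tongue bar, 100 mm long with its tail, 16 mm wide, lies 14.5 to 20.5 mm above the face: it just clears a seated cover and is stopped by one not home. A red-headed spring plunger, 14 mm across, reaching 42 mm above the face, stands on the tail 42 mm from the axis; it drops 4 mm on locking.
- latch (a joint): Latch angle (rad): 0 = open, handle and tongue along the slope (seat x); grows clockwise as seen looking down on the face; pi/2 = locked stop, tongue pointing to the cover's centre. It starts within 0.2 of open, clear of the cover, and stays where it is put (friction about 0.1 N m); past about 1.4 rad the spring plunger pulls it home and holds it.
- tin_mid (a point): Bystander: upright green-banded steel tin, 64 mm diameter, 120 mm high; its centre.
- bearing_mid (a point): Bystander: dark steel bearing ring lying flat, 72 mm outer diameter, 20 mm high; its centre.
- spanner_grip (a point): Bystander: spanner 180 mm long lying on the bench; a point on its handle.

How it is judged:
On the way:
1. the cover sits fully home on the studs while the latch is still open (z of cover_mid in the frame of seat between 0.021 and 0.0265 m and x of cover_mid in the frame of seat between -0.004 and 0.004 m and y of cover_mid in the frame of seat between -0.004 and 0.004 m and angle between the z axis of cover_mid and the z axis of seat, either way round below 0.04 rad and value of joint latch below 0.5 rad), for 0.2 s.
At the end, for the whole second after the job is handed in: The cover sits flush on the pump's face with the three studs through its holes (centre within 4 mm, underside within 2.5 mm of the face, tilt under 0.04 rad), at rest, and the latch is in its locked detent (over 1.45 rad) (z of cover_mid in the frame of seat between 0.021 and 0.0265 m and x of cover_mid in the frame of seat between -0.004 and 0.004 m and y of cover_mid in the frame of seat between -0.004 and 0.004 m and angle between the z axis of cover_mid and the z axis of seat, either way round below 0.04 rad and value of joint latch above 1.45 rad and velocity of joint latch below 0.05 rad/s); the robot touches nothing.
It fails at once if the tin is moved by more than 25 mm (distance of tin_mid from where it was at the start of the episode above 0.025 m).
It fails at once if the bearing is moved by more than 25 mm (distance of bearing_mid from where it was at the start of the episode above 0.025 m).
It fails at once if the spanner is moved by more than 25 mm (distance of spanner_grip from where it was at the start of the episode above 0.025 m).
It also fails if it takes over 64 s, if anything falls off the work surface, if the arm or the gripper's body presses on something with over 40 N, if the wrist force passes 120 N, or if a joint passes its speed limit or range.

## Robot

A 6-joint arm with a two-finger parallel gripper is mounted at the origin on the work surface. World frame = base frame: x ahead of the robot, y to its left, z up, the work surface at z = 0. Lengths are in m, angles in rad, forces in N, time in s.
With the tool pointing down it reaches from about 0.35 to 0.975 m from the base axis. Payload 4.9 kg.
Tool frame: the origin (TCP) lies on the front face of the gripper's body, between the roots of the fingers; the fingertips stand ctrl.tip_extent ahead of it and the grasp point (between the pads) lies 54 mm ahead of it (ctrl.tip_extent is the distance from the TCP to the fingertips, in m); z points along the fingers, y is the line along which they close (so a half turn about z gives the same grasp; the last joint's range is limited). The gripper opens to 85 mm and grips with 20 to 120 N. Pads are 22 mm wide; open, the fingers measure 114 mm over their backs; the gripper's body (76 mm by 85 mm) begins 54 mm behind the grasp point. The pads swing forward as they close: fully open they stand 13 mm farther back than shut.
Start: joints at [1.188, 0.053, 1.613, -0, 1.476, -0.119], TCP at [0.163, 0.603, 0.304] pointing down, gripper open.
Joint ranges: [-3.01, 3.01], [-1.01, 2.22], [0.06, 2.58], [-1.02, 4.17], [0.09, 2.62], [-3.14, 3.14]. Speed limits (rad/s): [2.57, 2.57, 3.14, 3.14, 3.14, 3.14].

## Interface

Orientations are given as a rotation vector (axis times angle).
In Python, from station import ctrl gives the robot as it stands.
- The arm moves only by the tool apply_moves, never from a script. Its argument "rows" is one flat list of numbers, 6 for each row, row after row: the shift along the tool's x, y, z normalised to -1 to 1, where 1 is 0.6 m, then the turn, a rotation vector about the tool's x, y, z normalised to -1 to 1, where 1 is 90 degrees. A call has 1 to 20 rows; each row is the pose to reach, as a shift and turn from the pose commanded when the call began, along the tool's axes at that moment; what a row does not reach only later rows make up. A row lasts 1/10 s, in which the tool goes at most 50 mm and 8.59 degrees, less where a joint would pass 70% of its speed; a pose out of reach is approached as far as the arm can. A call with a number of a shift or a turn outside -1 to 1 is refused whole. A call with a gripper value outside its range is refused whole. "grip" is the opening, from 0 (shut) to 1 (fully open), set as the call begins (left out, the last holds). The fingers move at their own pace and stop on an object; "grip_force" is the grip in N (left out, the last holds). Time passes only in rows, so rows that repeat a pose let the fingers close. It gives the time, the measured TCP pose, the force, the opening and the grip force at its end, in the units of the state.
- ctrl.get_obs(): the state, without advancing time (a new reading comes with each control period).
- ctrl.get_image(name): name is "scene" or "top" or "wrist"; returns (picture, depth): 480x640x3 uint8, blue, green, red; 480x640 float32, m along the optical axis (not along the pixel's ray), 0 where there is no reading.
- ctrl.camera_model(name): a dict with "mtx" (3x3 intrinsics, pixels), "R" (3x3) and "t" (3): a world point X has camera coordinates R X + t; the wrist camera has in their place "tool_from_camera" (4x4, takes a point from camera to tool coordinates, whose origin is the TCP and whose axes are the flange's). Camera axes: x right, y down, z forward; pixel columns grow to the right and rows downward; lengths in m; the calibration is good to about 2 mm. A picture is of the moment at which its call begins: read the wrist's pose just before it. camera_model takes no time and is no camera call.
- ctrl.finish_job(): hands the job in; it is judged then, once.
The state is a dict: "t": time; "q": joint angles; "dq": joint speeds; "effort": joint torques, N m; "tool_pos": TCP position; "tool_rot": TCP orientation; "contact_force": force on the tool from outside, world axes, zero at the start; "wrist_torque": the same for the moment, N m; "opening": finger opening in m; "grip_force": force on a finger pad.
Only numpy, scipy, OpenCV 4.12 (cv2) and the standard library are available. Lean on these libraries where they do the work, as an engineer would, in place of code of your own. Each camera call takes 0.05 s, during which the arm holds its last target. There are 200 camera calls.

## Working session

There is one attempt and no reset: what is moved stays moved. The work goes in short steps, Python scripts to look and compute and a tool call to move; the robot and the scene stay as the last step left them, time stands still between calls to the robot, and variables do not carry over. Pictures are saved under pics/ and viewed, at most 10 in all, crops included, and the job is handed in when it is done.

Besides the shell and the picture viewer there is one more tool, called after "Call:" as a command line: name --argument value ..., lists and objects as JSON in quotes. apply_moves: Moves the arm, as the interface text tells. Its arguments: {"type":"object","properties":{"rows":{"type":"array","items":{"type":"number"}},"grip":{"type":"number"},"grip_force":{"type":"number"}},"required":["rows"]}

```bash
mkdir -p pics; ls; python3 - <<'E'
from station import ctrl
import cv2,numpy as np
o=ctrl.get_obs();print(o);print(ctrl.tip_extent)
for n in("scene","top"):
    im,d=ctrl.get_image(n);cv2.imwrite(f"pics/{n}0.png",im);np.save(f"pics/{n}0.npy",d);print(n,ctrl.camera_model(n))
print(ctrl.camera_model("wrist"))
E
```

```text
pics
{'t': 0.0, 'q': array([ 1.18802303e+00,  5.33809973e-02,  1.61429259e+00, -5.95686790e-06,
        1.47601536e+00, -1.19009090e-01]), 'dq': array([-0.00128695, -0.00033967,  0.00202305,  0.00152229,  0.00179645,
       -0.00310908]), 'effort': array([ 5.70767170e-04, -3.93689740e+01, -3.70172453e+01, -7.98731116e-05,
        7.26113882e-03, -1.41425568e-05]), 'tool_pos': array([0.16277502, 0.60293832, 0.30264875]), 'tool_rot': array([-0.41305108, -3.11379983,  0.00319153]), 'contact_force': array([ 0.17619009, -0.04524647, -0.1988482 ]), 'wrist_torque': array([ 0.04856717, -0.01335979, -0.04025198]), 'grip_force': 0.0, 'opening': 0.08528523400592916}
0.0726
scene {'mtx': array([[532.8082536 ,   0.        , 321.09633373],
       [  0.        , 532.8082536 , 231.65767992],
       [  0.        ,   0.        ,   1.        ]]), 'R': array([[-0.05115641,  0.99863377, -0.01065896],
       [ 0.66970982,  0.02638541, -0.742154  ],
       [-0.74085881, -0.04510434, -0.67014463]]), 't': array([ 0.1429645 , -0.28556484,  1.74689294])}
top {'mtx': array([[604.88132248,   0.        , 319.59505816],
       [  0.        , 604.88132248, 248.54615891],
       [  0.        ,   0.        ,   1.        ]]), 'R': array([[-0.02172082, -0.9997624 ,  0.00183058],
       [-0.98139655,  0.02097237, -0.19084277],
       [ 0.19075904, -0.00594179, -0.98161891]]), 't': array([-0.11289626,  0.60638377,  1.4993128 ])}
{'mtx': array([[367.01949948,   0.        , 317.53398305],
       [  0.        , 367.01949948, 239.66040194],
       [  0.        ,   0.        ,   1.        ]]), 'tool_from_camera': array([[-5.45726694e-05, -9.48620401e-01, -3.16416389e-01,
         8.10943393e-02],
       [ 9.99999801e-01,  1.47011164e-04, -6.13212384e-04,
         9.64552138e-05],
       [ 6.28222519e-04, -3.16416360e-01,  9.48620205e-01,
        -7.02495055e-02],
       [ 0.00000000e+00,  0.00000000e+00,  0.00000000e+00,
         1.00000000e+00]])}
```

View pics/top0.png

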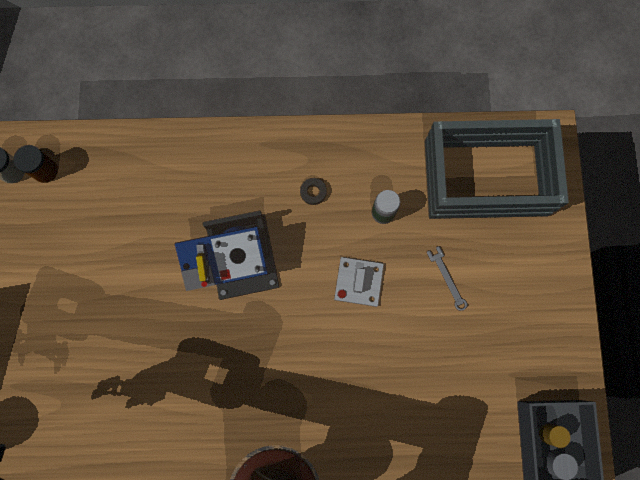

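View pics/scene0.png

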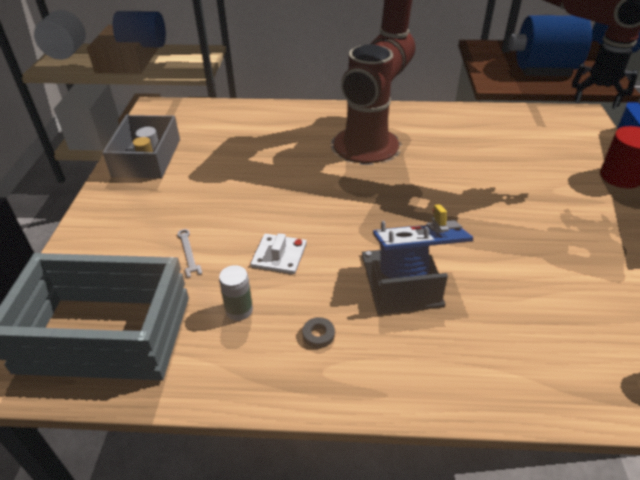

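Top view: cover at about (360,281) with its plug at (342,294), pump bore at (238,256), latch at (202,268). The bearing is at (314,191), tin at (386,205), spanner at (447,277). The scene view agrees. Next are coarse positions and a move over the cover.

```bash
cat > h.py <<'E'
import numpy as np,cv2
from scipy.spatial.transform import Rotation as Ro
from station import ctrl
def ray(name,px,obs=None):
    m=ctrl.camera_model(name);d=np.linalg.inv(m["mtx"])@np.array([px[0],px[1],1.])
    if name=="wrist":
        R=Ro.from_rotvec(obs["tool_rot"]).as_matrix();T=m["tool_from_camera"]
        return R@T[:3,3]+obs["tool_pos"],R@T[:3,:3]@d
    return -m["R"].T@m["t"],m["R"].T@d
def onplane(name,px,p0,n=(0,0,1),obs=None):
    o,d=ray(name,px,obs);n=np.array(n);return o+d*(n@(np.array(p0)-o))/(n@d)
def proj(X,obs):   # into the wrist picture
    m=ctrl.camera_model("wrist");T=m["tool_from_camera"]
    c=T[:3,:3].T@(Ro.from_rotvec(obs["tool_rot"]).inv().apply(np.array(X)-obs["tool_pos"])-T[:3,3])
    return (m["mtx"]@c)[:2]/c[2]
def toolR(x,z):    # tool axes from wanted x and z
    z=np.array(z,float);z/=np.linalg.norm(z);x=np.array(x,float);x-=z*(x@z);x/=np.linalg.norm(x)
    return np.column_stack([x,np.cross(z,x),z])
def goto(p,R,obs=None):
    o=obs or ctrl.get_obs();R0=Ro.from_rotvec(o["tool_rot"])
    s=R0.inv().apply(np.array(p)-o["tool_pos"]);t=(R0.inv()*Ro.from_matrix(R)).as_rotvec()
    row=np.r_[s/.6,t/(np.pi/2)]
    print("row",np.round(row,4).tolist(),"n>=",np.ceil(max(np.linalg.norm(s)/.05,np.degrees(np.linalg.norm(t))/8.59)))
def seatR(yaw):
    a=np.radians(25);return Ro.from_euler("z",yaw).as_matrix()@Ro.from_euler("y",-a).as_matrix()
E
python3 - <<'E'
from h import *
P=lambda u,v,z:onplane("top",(u,v),(0,0,z))
c=P(360,281,.012);pl=P(342,294,.018);print("cover",c,pl,"yaw",np.arctan2(*(pl-c)[1::-1])-3*np.pi/4)
print("seat",P(238,256,.13),"red",P(225,274,.12))
a=P(203,283,.17);b=P(202,255,.19);print("handle",a,b)
for n,u,v,z in(("tin",386,198,.12),("bear",314,191,.02),("span",447,277,.01)):print(n,P(u,v,z))
goto([c[0],c[1],.2],toolR([-1,0,0],[0,0,-1]))
E
```

```text
cover [ 0.52375958 -0.23043537  0.012     ] [ 0.48980464 -0.1819268   0.018     ] yaw -0.17468694594644196
seat [0.57559693 0.07464348 0.13      ] red [0.53327137 0.10762483 0.12      ]
handle [0.50518757 0.1517165  0.17      ] [0.56872134 0.1512736  0.19      ]
tin [ 0.71767391 -0.29522276  0.12      ]
bear [ 0.76927263 -0.11454562  0.02      ]
span [ 0.52973261 -0.46008322  0.01      ]
row [-0.943, -1.1838, 0.1733, -0.0011, -0.0003, -0.168] n>= 19.0
```

Call:
apply_moves --rows '[-0.6,-0.75,0,0,0,-0.168,-0.6,-0.75,0,0,0,-0.168,-0.6,-0.75,0,0,0,-0.168,-0.6,-0.75,0,0,0,-0.168,-0.6,-0.75,0,0,0,-0.168,-0.6,-0.75,0,0,0,-0.168,-0.6,-0.75,0,0,0,-0.168,-0.6,-0.75,0,0,0,-0.168,-0.6,-0.75,0,0,0,-0.168,-0.6,-0.75,0,0,0,-0.168,-0.6,-0.75,0,0,0,-0.168,-0.6,-0.75,0,0,0,-0.168]'

```text
t: 1.3
tool_pos: [0.3936, 0.0721, 0.3036]
tool_rot: [0.006, 3.141, -0.001]
contact_force: [-0.1, 0.8, -0.4]
opening: 0.0854
grip_force: 0.0
```

```bash
python3 - <<'E'
from h import *
print(ctrl.get_obs()["tool_pos"])
goto([.52,-.23,.2],toolR([-1,0,0],[0,0,-1]))
E
```

```text
[0.39364304 0.07205969 0.3036179 ]
row [-0.2124, -0.5026, 0.1731, -0.0005, 0.0001, -0.0023] n>= 7.0
```

Call:
apply_moves --rows '[-0.21,-0.5,0.17,0,0,0,-0.21,-0.5,0.17,0,0,0,-0.21,-0.5,0.17,0,0,0,-0.21,-0.5,0.17,0,0,0,-0.21,-0.5,0.17,0,0,0,-0.21,-0.5,0.17,0,0,0,-0.21,-0.5,0.17,0,0,0,-0.21,-0.5,0.17,0,0,0,-0.21,-0.5,0.17,0,0,0,-0.21,-0.5,0.17,0,0,0]'

```text
t: 2.3
tool_pos: [0.519, -0.2242, 0.202]
tool_rot: [0.001, -3.141, -0.001]
contact_force: [0.2, -0.4, 0.3]
opening: 0.0856
grip_force: 0.0
```

```bash
python3 - <<'E'
from h import *
import pickle
o=ctrl.get_obs();im,d=ctrl.get_image("wrist");cv2.imwrite("pics/w1.png",im);pickle.dump((o,im,d),open("w1.pkl","wb"))
print(o["tool_pos"],o["tool_rot"],np.abs(o["dq"]).max())
E
```

```text
[ 0.518991   -0.22417748  0.2019722 ] [ 1.08847991e-03 -3.14145146e+00 -5.66768020e-04] 0.020042202529328004
```

View pics/w1.png

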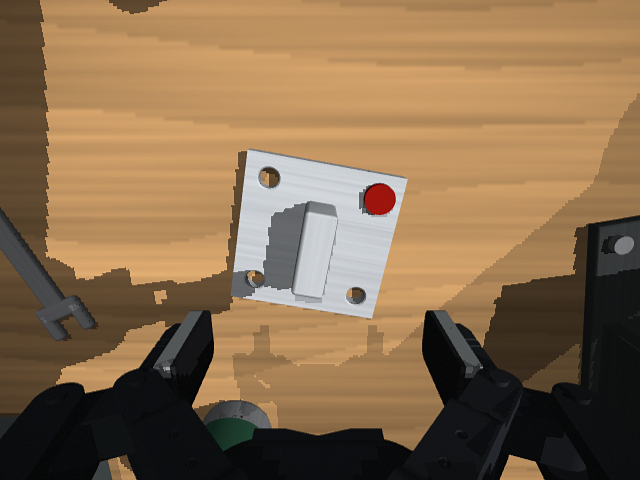

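The wrist view shows the cover at about (318,235). Its plug is at (380,199), and its holes are at (269,177), (256,279) and (356,296). The rib runs from (320,208) to (308,297).

```bash
cat > cover.py <<'E'
from h import *
import pickle
o,im,d=pickle.load(open("w1.pkl","rb"))
hsv=cv2.cvtColor(im,cv2.COLOR_BGR2HSV)
red=cv2.inRange(hsv,(0,150,60),(6,255,255))|cv2.inRange(hsv,(174,150,60),(180,255,255))
cs=cv2.findContours(red,0,2)[0];c=max(cs,key=cv2.contourArea);pp=cv2.minEnclosingCircle(c)
W=lambda px,z:onplane("wrist",px,(0,0,z),obs=o)
plug=W(pp[0],.018);print("plug",pp,plug)
g=cv2.inRange(hsv,(0,0,150),(180,60,255))|red
g=cv2.morphologyEx(g,cv2.MORPH_CLOSE,np.ones((3,3),np.uint8))
c=max(cv2.findContours(g,0,2)[0],key=cv2.contourArea);h=cv2.convexHull(c)
q=cv2.approxPolyDP(h,12,True)[:,0,:];print("quad",q.tolist())
Q=np.array([W(p,.012) for p in q]);print(np.round(Q,4),"sides",np.round(np.linalg.norm(Q-np.roll(Q,1,0),axis=1),4))
pts=np.array([W(p[0],.012)[:2] for p in h],np.float32);r=cv2.minAreaRect(pts*1000);print("rect",r)
# holes: pixels inside the hull, at known spots, not grey
cen=np.array(r[0])/1000;v=plug[:2]-cen;yaw=np.arctan2(v[1],v[0])-3*np.pi/4;print("yaw from plug",yaw)
H=[]
for hx in((.04,.04),(.04,-.04),(-.04,-.04)):
    X=cen+np.array([[np.cos(yaw),-np.sin(yaw)],[np.sin(yaw),np.cos(yaw)]])@hx
    u=proj([*X,.012],o);m=np.zeros_like(g);cv2.circle(m,tuple(int(round(a)) for a in u),14,255,-1)
    k=m&~cv2.inRange(hsv,(0,0,150),(180,60,255))
    cc=max(cv2.findContours(k,0,2)[0],key=cv2.contourArea);cu=cv2.minEnclosingCircle(cc);H.append(W(cu[0],.012));print("hole",np.round(u,1),cu,np.round(H[-1],4))
m=(H[0]+H[2])/2;print("mid holes",m,"yaw",np.arctan2(*(H[0]-H[2])[1::-1])-np.pi/4)
E
python3 cover.py
```

```text
plug ((379.5362243652344, 199.2318878173828), 15.781013488769531) [ 0.49259713 -0.18059781  0.018     ]
quad [[247, 150], [407, 179], [371, 318], [243, 297]]
[[ 0.4594 -0.273   0.012 ]
 [ 0.4793 -0.1609  0.012 ]
 [ 0.5911 -0.1812  0.012 ]
 [ 0.5723 -0.283   0.012 ]] sides [0.1134 0.1139 0.1136 0.1035]
rect ((524.5062866210938, -226.86444091796875), (114.07691955566406, 115.54796600341797), 79.79075622558594)
yaw from plug -0.18163223216336277
hole [355.  295.6] ((355.631591796875, 296.0), 9.837125778198242) [ 0.5714 -0.1942  0.012 ]
hole [254.  278.8] ((254.0, 279.0), 14.000100135803223) [ 0.5568 -0.2735  0.012 ]
hole [268.5 177. ] ((269.369873046875, 176.84246826171875), 11.212118148803711) [ 0.4778 -0.2583  0.012 ]
mid holes [ 0.52461855 -0.22626807  0.012     ] yaw -0.18453147521271196
```

```bash
python3 - <<'E'
from h import *
y=-.182
o=ctrl.get_obs();print(o["tool_pos"])
goto([.5246,-.2265,.09],toolR([-np.cos(y),-np.sin(y),0],[0,0,-1]))
E
```

```text
[ 0.51909695 -0.22398508  0.2023705 ]
row [-0.0091, -0.0042, 0.1873, -0.0, 0.0003, 0.1166] n>= 3.0
```

Call:
apply_moves --rows '[-0.009,-0.004,0.06,0,0,0.117,-0.009,-0.004,0.1,0,0,0.117,-0.009,-0.004,0.13,0,0,0.117,-0.009,-0.004,0.16,0,0,0.117,-0.009,-0.004,0.18,0,0,0.117,-0.009,-0.004,0.187,0,0,0.117,-0.009,-0.004,0.187,0,0,0.117,-0.009,-0.004,0.187,0,0,0.117]'

```text
t: 3.15
tool_pos: [0.5252, -0.2275, 0.0909]
tool_rot: [0.287, 3.127, -0.001]
contact_force: [-0.0, 0.0, -0.0]
opening: 0.0857
grip_force: 0.0
```

```bash
python3 - <<'E'
from h import *
y=-.182
o=ctrl.get_obs();print(o["tool_pos"],o["contact_force"])
goto([.5246,-.2265,.09],toolR([-np.cos(y),-np.sin(y),0],[0,0,-1]))
E
```

```text
[ 0.52521608 -0.22745347  0.09086811] [-0.02136857  0.03545872 -0.04476407]
row [0.0013, 0.0014, 0.0014, -0.0004, 0.0011, -0.0008] n>= 1.0
```

Within 1 mm, so I'll close the grip.

Call:
apply_moves --rows '[0,0,0,0,0,0,0,0,0,0,0,0,0,0,0,0,0,0,0,0,0,0,0,0,0,0,0,0,0,0,0,0,0,0,0,0,0,0,0,0,0,0,0,0,0,0,0,0,0,0,0,0,0,0]' --grip 0 --grip_force 60

```text
t: 4.05
tool_pos: [0.5249, -0.2275, 0.0901]
tool_rot: [0.288, 3.128, -0.0]
contact_force: [0.1, -0.0, 2.6]
opening: 0.0212
grip_force: 60.2
```

```bash
python3 - <<'E'
from h import *
R=seatR(.16);s=np.array([.576,.0746,.13]);p=s+R@[.096,0,.24];print(p)
goto(p,toolR(-R[:,0],-R[:,2]))
E
```

```text
[0.56176138 0.07230218 0.38808522]
row [0.0305, 0.5023, -0.4969, -0.048, -0.2746, -0.2152] n>= 9.0
```

Call:
apply_moves --rows '[0,0,-0.02,0,0,0,0,0,-0.1,0,0,0,0,0,-0.2,0,0,0,0,0,-0.3,0,0,0,0,0,-0.35,0,0,0,0,0,-0.35,0,0,0,0,0,-0.35,0,0,0]'

```text
t: 4.75
tool_pos: [0.5246, -0.2273, 0.301]
tool_rot: [0.288, 3.127, -0.001]
contact_force: [-1.2, -0.2, -4.6]
opening: 0.0212
grip_force: 59.9
```

```bash
python3 - <<'E'
from h import *
R=seatR(.16);s=np.array([.576,.0746,.13]);p=s+R@[.096,0,.24];print(p)
o=ctrl.get_obs();print(o["contact_force"],o["tool_pos"],o["opening"])
goto(p,toolR(-R[:,0],-R[:,2]))
E
```

```text
[0.56176138 0.07230218 0.38808522]
[-1.20729078 -0.18829638 -4.58503522] [ 0.52461389 -0.22730354  0.30101471] 0.021240556611233443
row [0.03, 0.5021, -0.1455, -0.0484, -0.2739, -0.2151] n>= 7.0
```

Lifted, with about 0.45 kg in the grip. Next, the stand-off over the pump.

Call:
apply_moves --rows '[0.03,0.5,-0.145,-0.048,-0.274,-0.215,0.03,0.5,-0.145,-0.048,-0.274,-0.215,0.03,0.5,-0.145,-0.048,-0.274,-0.215,0.03,0.5,-0.145,-0.048,-0.274,-0.215,0.03,0.5,-0.145,-0.048,-0.274,-0.215,0.03,0.5,-0.145,-0.048,-0.274,-0.215,0.03,0.5,-0.145,-0.048,-0.274,-0.215,0.03,0.5,-0.145,-0.048,-0.274,-0.215,0.03,0.5,-0.145,-0.048,-0.274,-0.215,0.03,0.5,-0.145,-0.048,-0.274,-0.215,0.03,0.5,-0.145,-0.048,-0.274,-0.215,0.03,0.5,-0.145,-0.048,-0.274,-0.215]'

```text
t: 5.95
tool_pos: [0.5616, 0.0698, 0.386]
tool_rot: [-0.213, 2.701, 0.048]
contact_force: [0.1, -0.6, -3.5]
opening: 0.0208
grip_force: 60.9
```

```bash
python3 - <<'E'
from h import *
import pickle
o=ctrl.get_obs();im,d=ctrl.get_image("wrist");cv2.imwrite("pics/w2.png",im);pickle.dump((o,im,d),open("w2.pkl","wb"))
print(o["tool_pos"],o["tool_rot"],np.abs(o["dq"]).max())
E
```

```text
[0.56164915 0.06979685 0.38599369] [-0.21325721  2.70051512  0.04822747] 0.008561086455368181
```

View pics/w2.png

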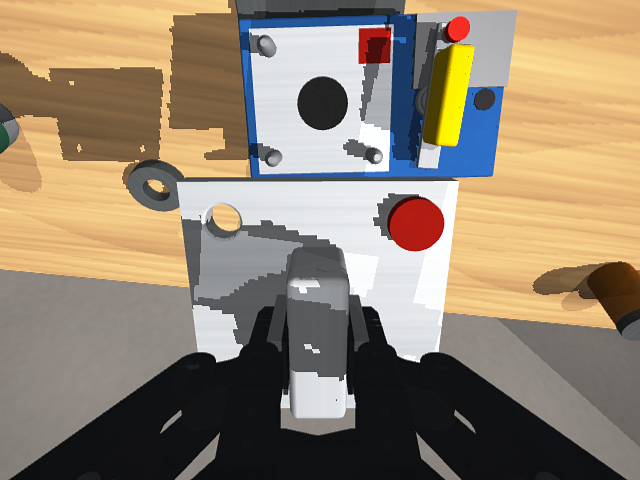

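The wrist view shows the bore at (322,102), red patch at (375,46), and studs near (267,44), (274,157) and (375,156). The latch handle runs from (460,47) to (444,143). The held cover shows one hole at (222,220) and its plug at (416,223). I'll zoom in for the stud tips.

```bash
python3 - <<'E'
from h import *
im=cv2.imread("pics/w2.png")[0:200,230:520]
cv2.imwrite("pics/w2z.png",cv2.resize(im,None,fx=2.75,fy=2.75,interpolation=cv2.INTER_CUBIC))
E
```

```text
(no output)
```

View pics/w2z.png

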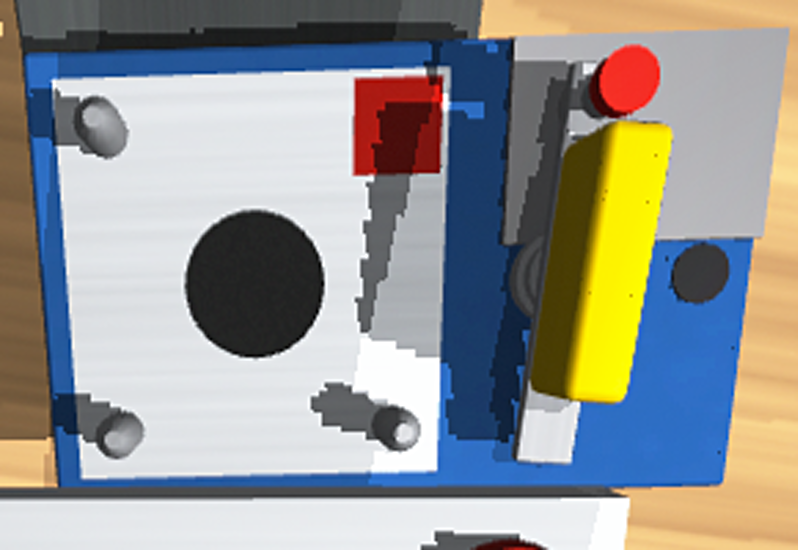

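```bash
cat > seat.py <<'E'
from h import *
import pickle
from scipy.optimize import least_squares
o,im,d=pickle.load(open("w2.pkl","rb"));hsv=cv2.cvtColor(im,cv2.COLOR_BGR2HSV)
Z=lambda x,y:(230+x/2.75-.3,y/2.75-.3)
dk=cv2.inRange(hsv,(0,0,0),(180,255,75));dk[:60]=0;dk[145:]=0;dk[:,:290]=0;dk[:,355:]=0
c=max(cv2.findContours(dk,0,1)[0],key=cv2.contourArea);e=cv2.fitEllipse(c);print("bore",e)
red=cv2.inRange(hsv,(0,150,60),(6,255,255))|cv2.inRange(hsv,(174,150,60),(180,255,255))
for c in cv2.findContours(red,0,1)[0]:
    if cv2.contourArea(c)>150:print("red",cv2.minAreaRect(c),cv2.minEnclosingCircle(c))
obj=np.array([[0,0,0],[-40,-40,26],[40,-40,26],[40,40,26]])/1e3
px=np.array([e[0],Z(93,116),Z(119,437),Z(404,432)])
f=lambda v:np.ravel([proj(v[:3]+seatR(v[3])@a,o)-b for a,b in zip(obj,px)])
r=least_squares(f,[.576,.075,.13,.16]);print("free z",r.x,np.round(r.fun,1))
g=lambda v:f([v[0],v[1],.13,v[2]])
r=least_squares(g,[.576,.075,.16]);print("z=.13",r.x,np.round(r.fun,1))
x,y,yaw=r.x;S=np.array([x,y,.13]);R=seatR(yaw)
ok,rv,tv=cv2.solvePnP(np.array([[0,0,0],[-40,-40,26],[40,-40,26],[40,40,26]])*.001,px,ctrl.camera_model("wrist")["mtx"],None,flags=cv2.SOLVEPNP_SQPNP)
T=ctrl.camera_model("wrist")["tool_from_camera"];Rt=Ro.from_rotvec(o["tool_rot"]).as_matrix()
Rs=Rt@T[:3,:3]@cv2.Rodrigues(rv)[0];print("pnp",Rt@(T[:3,:3]@tv[:,0]+T[:3,3])+o["tool_pos"],"n",Rs[:,2],"exp",R[:,2])
sp=lambda u,h:R.T@(onplane("wrist",u,S+R[:,2]*h,R[:,2],o)-S)
print("patch",sp((375,46),0),"plunger",sp(Z(628,79),.042))
L=sp(Z(628,79),.042)-[0,.085,.042];print("latch angle",np.arctan2(L[1],-L[0]))
# cover in the hand, tool axes: underside 90 mm ahead of the TCP
def tp(u,z):
    q=onplane("wrist",u,o["tool_pos"]+Rt[:,2]*z,Rt[:,2],o);return Rt.T@(q-o["tool_pos"])
print("hole",tp((222,220),.078),"plug",tp((416,223.5),.072))
E
python3 seat.py
```

```text
bore ((322.22308349609375, 102.90116119384766), (49.111839294433594, 51.98385238647461), 179.47715759277344)
red ((416.0, 224.5), (51.0, 54.0), 90.0) ((416.2257995605469, 224.38710021972656), 27.78860855102539)
red ((374.5, 45.5), (35.0, 31.0), 90.0) ((374.5, 45.5), 23.377439498901367)
red ((458.300048828125, 28.100000381469727), (21.913463592529297, 23.702320098876953), 63.43495178222656) ((458.0, 29.5), 13.865524291992188)
free z [0.57887678 0.07681179 0.12827392 0.18956632] [ 0.6  0.1  0.5  0.2 -1.2  0.4  0.1 -0.8]
z=.13 [0.57814855 0.07674772 0.18969936] [ 0.7  0.1  0.2 -0.2 -1.4  0.8  0.5 -0.4]
pnp [0.57874611 0.07649394 0.12797344] n [-0.39836616 -0.05387319  0.91564299] exp [-0.4150369  -0.07969045  0.90630779]
patch [-3.91726806e-02  4.03369467e-02  1.04471429e-17] plunger [-0.04076076  0.08782923  0.042     ]
latch angle 0.06929944518576804
hole [ 0.04036258 -0.04005521  0.078     ] plug [0.0405586  0.03941709 0.072     ]
```

```bash
cat >> h.py <<'E'
S=np.array([.5782,.0767,.13]);SR=seatR(.19);TR=toolR(-SR[:,0],-SR[:,2])
def rel():
    o=ctrl.get_obs();print("t",o["t"],"TCP in seat mm",np.round(1000*SR.T@(o["tool_pos"]-S),2),"rot err",np.round(Ro.from_matrix(TR.T@Ro.from_rotvec(o["tool_rot"]).as_matrix()).as_rotvec(),4),"F seat",np.round(SR.T@o["contact_force"],1))
def seatgo(x,y,z): goto(S+SR@np.array([x,y,z])/1000,TR)
E
python3 - <<'E'
from h import *
rel();seatgo(.5,.3,140)
E
```

```text
t 6.0 TCP in seat mm [ 92.46  -3.46 239.67] rot err [0.0127 0.0022 0.0292] F seat [-1.9  0.2 -3.8]
row [0.1531, 0.0039, 0.1664, -0.0081, -0.0014, -0.0186] n>= 3.0
```

Call:
apply_moves --rows '[0.08,0.002,0.06,-0.008,-0.0014,-0.0186,0.153,0.004,0.12,-0.008,-0.0014,-0.0186,0.153,0.004,0.16,-0.008,-0.0014,-0.0186,0.153,0.004,0.1664,-0.008,-0.0014,-0.0186,0.153,0.004,0.1664,-0.008,-0.0014,-0.0186,0.153,0.004,0.1664,-0.008,-0.0014,-0.0186,0.153,0.004,0.1664,-0.008,-0.0014,-0.0186]'

```text
t: 6.7
tool_pos: [0.5224, 0.0667, 0.2614]
tool_rot: [-0.258, 2.688, 0.056]
contact_force: [-0.8, -0.2, -3.3]
opening: 0.0211
grip_force: 60.8
```

```bash
python3 - <<'E'
from h import *
rel();seatgo(.5,.3,122)
o=ctrl.get_obs();im,d=ctrl.get_image("wrist");cv2.imwrite("pics/w3.png",im)
E
```

```text
t 6.7 TCP in seat mm [  4.19   0.73 143.03] rot err [ 0.0008 -0.0064 -0.0019] F seat [-2.1 -0.1 -2.6]
row [0.0064, -0.0007, 0.035, -0.0005, 0.0041, 0.0012] n>= 1.0
```

View pics/w3.png

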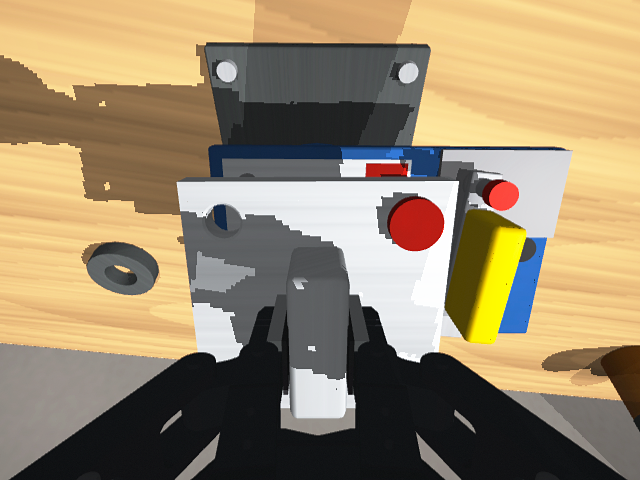

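The cover hangs above the studs and matches them; its plug at (416,223) lies towards the red patch at (387,170). I'll correct the 4 mm offset and come down to just above the tips.

Call:
apply_moves --rows '[0.0064,-0.0007,0.015,0,0.004,0.001,0.0064,-0.0007,0.03,0,0.004,0.001,0.0064,-0.0007,0.035,0,0.004,0.001,0.0064,-0.0007,0.035,0,0.004,0.001,0.0064,-0.0007,0.035,0,0.004,0.001,0.0064,-0.0007,0.035,0,0.004,0.001,0.0064,-0.0007,0.035,0,0.004,0.001,0.0064,-0.0007,0.035,0,0.004,0.001]'

```text
t: 7.55
tool_pos: [0.5261, 0.0674, 0.2372]
tool_rot: [-0.257, 2.699, 0.057]
contact_force: [-0.2, -0.1, -3.0]
opening: 0.0209
grip_force: 60.9
```

```bash
python3 - <<'E'
from h import *
rel();seatgo(.5,.3,112)
o=ctrl.get_obs();im,d=ctrl.get_image("wrist");cv2.imwrite("pics/w4.png",im)
c=im[130:300,170:480];cv2.imwrite("pics/w4z.png",cv2.resize(c,None,fx=2.5,fy=2.5,interpolation=cv2.INTER_CUBIC))
for a,b in(((-40,40,0),"patch"),((-40,-40,26),"stud"),((-40,-40,0),"stud base")):print(b,proj(S+SR@np.array(a)/1e3,o))
E
```

```text
t 7.55 TCP in seat mm [ -2.63   0.73 119.51] rot err [-0.0003  0.005   0.0001] F seat [-1.5 -0.1 -2.6]
row [-0.0053, -0.0007, 0.0125, 0.0002, -0.0032, -0.0001] n>= 1.0
patch [392.09567458 205.6202871 ]
stud [229.51449796 218.24957067]
stud base [240.71651157 205.65057025]
```

View pics/w4z.png

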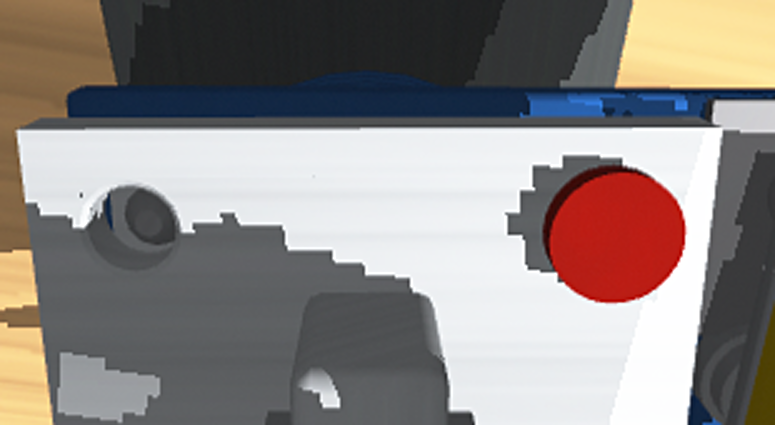

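The stud tip shows in the hole at full-frame (229,219), against a prediction of (229.5,218), so the seat estimate holds. I'll correct the 3 mm overshoot first, then start down the studs.

Call:
apply_moves --rows '[-0.0053,-0.0007,0,0,-0.0032,0,-0.0053,-0.0007,0,0,-0.0032,0,-0.0053,-0.0007,0,0,-0.0032,0,-0.0053,-0.0007,0.003,0,-0.0032,0,-0.0053,-0.0007,0.006,0,-0.0032,0,-0.0053,-0.0007,0.009,0,-0.0032,0,-0.0053,-0.0007,0.0125,0,-0.0032,0,-0.0053,-0.0007,0.0125,0,-0.0032,0,-0.0053,-0.0007,0.0125,0,-0.0032,0,-0.0053,-0.0007,0.0125,0,-0.0032,0]'

```text
t: 8.6
tool_pos: [0.532, 0.0682, 0.2314]
tool_rot: [-0.257, 2.695, 0.057]
contact_force: [0.3, 0.6, -4.2]
opening: 0.0216
grip_force: 60.9
```

```bash
python3 - <<'E'
from h import *
rel();seatgo(.5,.3,102)
E
```

```text
t 8.6 TCP in seat mm [  0.31   0.33 111.74] rot err [-0.0004  0.0004  0.0002] F seat [-1.4  0.5 -4. ]
row [-0.0003, -0.0, 0.0162, 0.0003, -0.0003, -0.0002] n>= 1.0
```

Call:
apply_moves --rows '[0,0,0.004,0,0,0,0,0,0.008,0,0,0,0,0,0.012,0,0,0,0,0,0.016,0,0,0,0,0,0.016,0,0,0]'

```text
t: 9.1
tool_pos: [0.5358, 0.069, 0.222]
tool_rot: [-0.257, 2.696, 0.058]
contact_force: [-0.6, 0.0, -2.8]
opening: 0.0209
grip_force: 60.9
```

```bash
python3 - <<'E'
from h import *
rel();seatgo(.5,.3,91)
E
```

```text
t 9.1 TCP in seat mm [ -0.17   0.41 101.56] rot err [-0.0007  0.0016  0.0003] F seat [-1.7  0.1 -2.3]
row [-0.0011, -0.0002, 0.0176, 0.0004, -0.001, -0.0002] n>= 1.0
```

Call:
apply_moves --rows '[-0.001,0,0.004,0,-0.001,0,-0.001,0,0.008,0,-0.001,0,-0.001,0,0.012,0,-0.001,0,-0.001,0,0.015,0,-0.001,0,-0.001,0,0.0176,0,-0.001,0,-0.001,0,0.0176,0,-0.001,0]'

```text
t: 9.7
tool_pos: [0.5408, 0.0699, 0.213]
tool_rot: [-0.257, 2.694, 0.058]
contact_force: [0.3, -0.2, -3.3]
opening: 0.0212
grip_force: 61.0
```

```bash
python3 - <<'E'
from h import *
rel();seatgo(.5,.3,88)
E
```

```text
t 9.7 TCP in seat mm [ 0.65  0.37 91.25] rot err [-0.0006 -0.0005  0.0003] F seat [-1.2 -0.3 -3.1]
row [0.0003, -0.0001, 0.0054, 0.0004, 0.0003, -0.0002] n>= 1.0
```

Still free. I'll press gently until there is a contact force.

Call:
apply_moves --rows '[0,0,0.0015,0,0,0,0,0,0.003,0,0,0,0,0,0.004,0,0,0,0,0,0.004,0,0,0]'

```text
t: 10.1
tool_pos: [0.5418, 0.0701, 0.212]
tool_rot: [-0.257, 2.694, 0.057]
contact_force: [-6.6, -0.4, 2.0]
opening: 0.0208
grip_force: 62.1
```

```bash
python3 - <<'E'
from h import *
rel()
E
```

```text
t 10.1 TCP in seat mm [ 1.15  0.38 89.98] rot err [-0.0004 -0.0004 -0.0002] F seat [-5.1  0.8  4.6]
```

Call:
apply_moves --rows '[0,0,0.0015,0,0,0,0,0,0.003,0,0,0,0,0,0.003,0,0,0,0,0,0.003,0,0,0]'

```text
t: 10.5
tool_pos: [0.542, 0.0701, 0.212]
tool_rot: [-0.258, 2.696, 0.057]
contact_force: [-24.2, -2.7, 16.8]
opening: 0.021
grip_force: 64.9
```

```bash
python3 - <<'E'
from h import *
rel()
E
```

```text
t 10.5 TCP in seat mm [ 1.28  0.37 89.92] rot err [-0.0005  0.0019 -0.001 ] F seat [-14.9   1.9  25.5]
```

Firm at 25 N with no further travel, at the expected 90 mm, so the cover is home. I'll relax, open and back off.

Call:
apply_moves --rows '[0,0,-0.003,0,0,0,0,0,-0.004,0,0,0,0,0,-0.004,0,0,0]'

```text
t: 10.8
tool_pos: [0.5418, 0.07, 0.2121]
tool_rot: [-0.257, 2.693, 0.058]
contact_force: [-3.1, -1.0, -0.0]
opening: 0.0213
grip_force: 61.5
```

Call:
apply_moves --rows '[0,0,0,0,0,0,0,0,0,0,0,0,0,0,0,0,0,0,0,0,0,0,0,0,0,0,0,0,0,0,0,0,0,0,0,0,0,0,-0.05,0,0,0,0,0,-0.12,0,0,0,0,0,-0.2,0,0,0,0,0,-0.25,0,0,0,0,0,-0.25,0,0,0,0,0,-0.25,0,0,0]' --grip 0.65

```text
t: 12.0
tool_pos: [0.4793, 0.0579, 0.3484]
tool_rot: [-0.256, 2.692, 0.057]
contact_force: [-0.6, 0.3, -1.7]
opening: 0.0556
grip_force: 0.0
```

```bash
python3 - <<'E'
from h import *
import pickle
rel();o=ctrl.get_obs();im,d=ctrl.get_image("wrist");cv2.imwrite("pics/w5.png",im);pickle.dump((o,im,d),open("w5.pkl","wb"))
E
```

```text
t 12.0 TCP in seat mm [1.1000e+00 2.3000e-01 2.4051e+02] rot err [ 0.0001 -0.0029  0.0001] F seat [-1.2  0.4 -1.3]
```

View pics/w5.png

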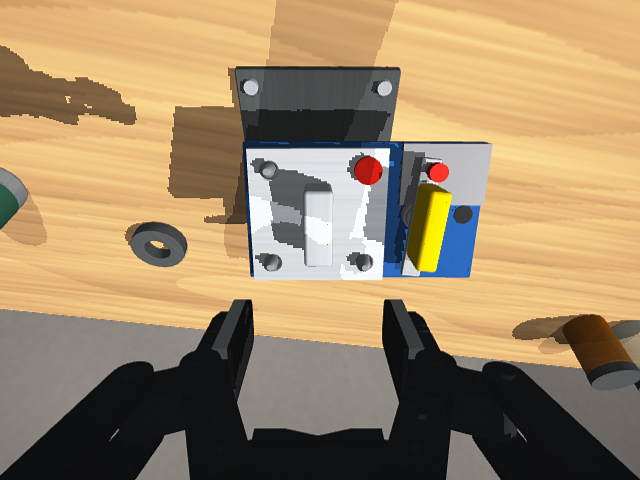

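The cover sits on the studs, with all three tips showing at (268,170), (273,262) and (364,262). Its plug is at (368,170). The latch is still open, with its plunger at (438,172). I'll check the seating by the plug and rib, and measure the handle.

```bash
python3 - <<'E'
from h import *
import pickle
o,im,d=pickle.load(open("w5.pkl","rb"));hsv=cv2.cvtColor(im,cv2.COLOR_BGR2HSV)
sp=lambda u,h:SR.T@(onplane("wrist",u,S+SR[:,2]*h,SR[:,2],o)-S)*1000
red=cv2.inRange(hsv,(0,150,60),(6,255,255))|cv2.inRange(hsv,(174,150,60),(180,255,255))
for c in cv2.findContours(red,0,1)[0]:
    if cv2.contourArea(c)>60:u=cv2.minEnclosingCircle(c);print(u,"as plug",sp(u[0],.018),"as plunger",sp(u[0],.042))
y=cv2.inRange(hsv,(22,120,200),(38,255,255));c=max(cv2.findContours(y,0,1)[0],key=cv2.contourArea);print("yellow top",cv2.minAreaRect(c),sp(cv2.minAreaRect(c)[0],.0565))
bx=np.array([sp(p,.0565)[:2] for p in c[:,0]],np.float32);print("rect mm",cv2.minAreaRect(bx))
# depth normal check of the plate top
m=ctrl.camera_model("wrist");K=m["mtx"];T=m["tool_from_camera"];Rt=Ro.from_rotvec(o["tool_rot"]).as_matrix()
for cx,cy in((45,0),(-40,0),(0,40),(0,-40)):
    u=np.round(proj(S+SR@np.array([cx,cy,12])/1e3,o)).astype(int);z=d[u[1],u[0]]
    p=np.linalg.inv(K)@np.array([*u,1.])*z;w=Rt@(T[:3,:3]@p+T[:3,3])+o["tool_pos"];print((cx,cy),np.round(SR.T@(w-S)*1000,1))
th=.07;lx=SR@[np.cos(th),-np.sin(th),0]
goto(S+SR@[0,.085,.115],toolR(-lx,-SR[:,2]))
E
```

```text
((437.5952453613281, 171.5), 10.700984001159668) as plug [-38.63117291  94.95713857  18.        ] as plunger [-42.04083136  87.16713401  42.        ]
((367.765869140625, 170.38217163085938), 14.01675033569336) as plug [-39.51080801  39.70281383  18.        ] as plunger [-42.84823517  36.45002109  42.        ]
yellow top ((434.25323486328125, 231.446533203125), (18.569137573242188, 81.81822967529297), 12.225123405456543) [-0.99709948 84.53593862 56.5       ]
rect mm ((0.11924171447753906, 84.62908935546875), (13.289936065673828, 60.027889251708984), 84.446044921875)
(45, 0) [45.2  0.4 10.8]
(-40, 0) [-39.8   0.4  11.9]
(0, 40) [ 0.5 40.  11. ]
(0, -40) [  0.5 -40.1  10.6]
row [0.0004, 0.141, 0.2068, 0.0004, 0.0, 0.0444] n>= 4.0
```

Call:
apply_moves --rows '[0.001,0.07,0,0,0,0.046,0.001,0.141,0,0,0,0.046,0.001,0.141,0.04,0,0,0.046,0.001,0.141,0.08,0,0,0.046,0.001,0.141,0.12,0,0,0.046,0.001,0.141,0.14,0,0,0.046,0.001,0.141,0.14,0,0,0.046,0.001,0.141,0.14,0,0,0.046]'

```text
t: 12.85
tool_pos: [0.4977, 0.1476, 0.2708]
tool_rot: [-0.159, 2.703, 0.079]
contact_force: [-0.1, -0.6, 0.6]
opening: 0.0553
grip_force: 0.0
```

```bash
python3 - <<'E'
from h import *
rel();print(ctrl.get_obs()["q"])
th=.075;lx=SR@[np.cos(th),-np.sin(th),0]
goto(S+SR@[0,.085,.100],toolR(-lx,-SR[:,2]))
E
```

```text
t 12.85 TCP in seat mm [-2.0000e-02  8.4840e+01  1.5541e+02] rot err [-0.0004  0.0002  0.0726] F seat [ 0.1 -0.6  0.6]
[ 0.13542472 -0.40291875  2.10022141  0.027763    1.00886988 -1.56243973]
row [-0.0, 0.0002, 0.0923, 0.0003, -0.0001, 0.0015] n>= 2.0
```

Call:
apply_moves --rows '[0,0,0.03,0,0,0.0015,0,0,0.06,0,0,0.0015,0,0,0.08,0,0,0.0015,0,0,0.092,0,0,0.0015,0,0,0.092,0,0,0.0015,0,0,0.092,0,0,0.0015]'

```text
t: 13.45
tool_pos: [0.5209, 0.1522, 0.222]
tool_rot: [-0.156, 2.702, 0.08]
contact_force: [0.2, -0.2, -0.5]
opening: 0.0549
grip_force: 0.0
```

```bash
python3 - <<'E'
from h import *
rel()
E
```

```text
t 13.45 TCP in seat mm [  0.8   84.94 101.16] rot err [-0.0005 -0.002   0.0748] F seat [-0.1 -0.3 -0.5]
```

Call:
apply_moves --rows '[0,0,0,0,0,0,0,0,0,0,0,0,0,0,0,0,0,0,0,0,0,0,0,0,0,0,0,0,0,0,0,0,0,0,0,0,0,0,0,0,0,0,0,0,0,0,0,0]' --grip 0 --grip_force 30

```text
t: 14.25
tool_pos: [0.5209, 0.152, 0.2221]
tool_rot: [-0.156, 2.702, 0.079]
contact_force: [-3.4, -1.9, 5.3]
opening: 0.0152
grip_force: 32.7
```

```bash
python3 - <<'E'
from h import *
rel()
E
```

```text
t 14.25 TCP in seat mm [  0.76  84.75 101.22] rot err [ 0.     -0.0017  0.0746] F seat [-1.1 -1.2  6.4]
```

Handle gripped. I'll turn clockwise, which is positive about tool z.

Call:
apply_moves --rows '[0,0,0,0,0,0.06,0,0,0,0,0,0.12,0,0,0,0,0,0.18,0,0,0,0,0,0.24,0,0,0,0,0,0.3,0,0,0,0,0,0.36,0,0,0,0,0,0.42,0,0,0,0,0,0.48,0,0,0,0,0,0.5,0,0,0,0,0,0.5]'

```text
t: 15.25
tool_pos: [0.5208, 0.1518, 0.222]
tool_rot: [0.904, 2.593, 0.305]
contact_force: [-5.1, -3.3, 5.7]
opening: 0.0155
grip_force: 32.7
```

```bash
python3 - <<'E'
from h import *
rel();o=ctrl.get_obs();print(o["q"],o["wrist_torque"])
th=np.pi/2+.02;lx=SR@[np.cos(th),-np.sin(th),0]
goto(S+SR@[0,.085,.101],toolR(-lx,-SR[:,2]))
E
```

```text
t 15.25 TCP in seat mm [  0.67  84.56 101.2 ] rot err [ 0.     -0.0016  0.8603] F seat [-2.7 -2.3  7.5]
[ 0.1381535  -0.28682883  2.09701235  0.0273092   0.89436975 -0.77451407] [-0.63008473  0.44976034 -0.31911739]
row [0.0013, -0.0004, 0.0003, 0.0007, 0.0007, 0.465] n>= 5.0
```

Call:
apply_moves --rows '[0,0,0,0,0,0.06,0,0,0,0,0,0.12,0,0,0,0,0,0.18,0,0,0,0,0,0.24,0,0,0,0,0,0.3,0,0,0,0,0,0.36,0,0,0,0,0,0.4,0,0,0,0,0,0.43,0,0,0,0,0,0.46,0,0,0,0,0,0.465,0,0,0,0,0,0.465,0,0,0,0,0,0.465]'

```text
t: 16.45
tool_pos: [0.5207, 0.1517, 0.2219]
tool_rot: [1.818, 2.162, 0.486]
contact_force: [-6.4, -4.0, 5.7]
opening: 0.0154
grip_force: 33.7
```

```bash
python3 - <<'E'
from h import *
rel();o=ctrl.get_obs();print(o["wrist_torque"],SR.T@o["wrist_torque"])
E
```

```text
t 16.45 TCP in seat mm [  0.49  84.55 101.19] rot err [ 3.0000e-04 -1.5000e-03  1.5878e+00] F seat [-4.  -2.7  8.2]
[-0.76328245  0.5496619   0.39576756] [-0.41797884  0.68392299  0.63158792]
```

Tool angle is 1.588 and there is torque against the stop. Release and back off.

Call:
apply_moves --rows '[0,0,0,0,0,0,0,0,0,0,0,0,0,0,0,0,0,0,0,0,0,0,0,0,0,0,0,0,0,0,0,0,0,0,0,0,0,0,-0.05,0,0,0,0,0,-0.12,0,0,0,0,0,-0.2,0,0,0,0,0,-0.25,0,0,0,0,0,-0.25,0,0,0,0,0,-0.25,0,0,0]' --grip 0.65

```text
t: 17.65
tool_pos: [0.4583, 0.1401, 0.358]
tool_rot: [1.82, 2.16, 0.49]
contact_force: [0.0, 0.1, -0.7]
opening: 0.0557
grip_force: 0.0
```

```bash
python3 - <<'E'
from h import *
rel();o=ctrl.get_obs();im,d=ctrl.get_image("wrist");cv2.imwrite("pics/w6.png",im)
hsv=cv2.cvtColor(im,cv2.COLOR_BGR2HSV)
sp=lambda u,h:SR.T@(onplane("wrist",u,S+SR[:,2]*h,SR[:,2],o)-S)*1000
red=cv2.inRange(hsv,(0,150,60),(6,255,255))|cv2.inRange(hsv,(174,150,60),(180,255,255))
for c in cv2.findContours(red,0,1)[0]:
    if cv2.contourArea(c)>60:u=cv2.minEnclosingCircle(c);print(u,"as plug",sp(u[0],.018),"as plunger",sp(u[0],.038))
E
```

```text
t 17.65 TCP in seat mm [  0.5   84.9  251.34] rot err [-0.0027 -0.002   1.5906] F seat [-0.2  0.1 -0.6]
((273.5, 266.0), 12.619529724121094) as plug [-38.77939203  40.91424469  18.        ] as plunger [-36.05774556  49.18345043  38.        ]
((315.9285583496094, 171.14285278320312), 9.374673843383789) as plug [  0.87639947 124.18695603  18.        ] as plunger [  0.98369992 126.96632855  38.        ]
```

View pics/w6.png

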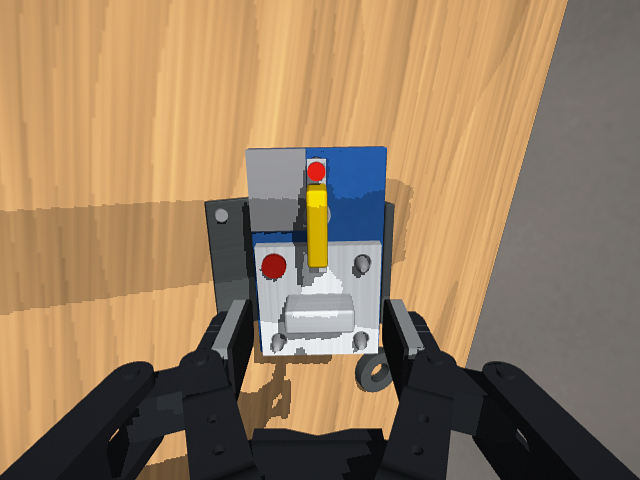

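The handle and tongue point at the cover's centre. The plunger at (316,171) maps to seat (1,127) mm, an angle of about 1.57–1.59 rad. The plug at (274,266) puts the cover within about 1 mm, and the gripper is clear, so I'll hand it in.

```bash
python3 -c "
from station import ctrl
print(ctrl.finish_job())"
```

```text
the job is handed in; nothing more can be done
None
```

The cover is fully home on the three studs, the latch is turned to its locked stop, and the job was handed in at about 18 s with the gripper clear; no verdict was returned.

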